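# Nest the beakers for the steriliser

### The arm

A 7-joint arm with a two-finger parallel gripper is mounted at the origin on the work surface. World frame = base frame: x ahead of the robot, y to its left, z up, the work surface at z = 0. Lengths are in m, angles in rad, forces in N, time in s.
With the tool pointing down it reaches from about 0.425 to 0.925 m from the base axis. Payload 6.8 kg.
Tool frame: the origin (TCP) lies at the very end of the fingers, on their centre line; the grasp point (between the pads) lies r.pinch_z behind it (r.pinch_z is the distance from the TCP to the grasp point, in m); z points along the fingers, y is the line along which they close (so a half turn about z gives the same grasp; the last joint's range is limited). The gripper opens to 85 mm and grips with 20 to 120 N. Pads are 22 mm wide; open, the fingers measure 114 mm over their backs; the gripper's body (76 mm by 85 mm) begins 54 mm behind the grasp point. The pads swing forward as they close: fully open they stand 13 mm farther back than shut.
Start: joints at [-1.252, 0.477, 0.022, 1.555, -0.011, 1.109, -0.083], TCP at [0.279, 0.614, 0.231] pointing down, gripper open.
Joint ranges: [-2.96, 2.96], [-0.34, 2.1], [-1.41, 1.46], [0.24, 2.44], [-1.37, 4.51], [0.17, 1.92], [-2.96, 2.96]. Speed limits (rad/s): [2.39, 2.39, 3.14, 3.14, 3.14, 3.14, 3.14].

### API

Orientations are given as a rotation vector (axis times angle).
In Python, from bench import status, grab_frame, camera_model, r gives the robot as it stands. The module is installed in compiled form; this text tells all that it offers.
- The arm moves only by the shell command python3 -m creep 'ROWS' [FORCE]. ROWS is text: rows parted by semicolons, each of 7 numbers parted by spaces: the turn, a rotation vector about the tool's x, y, z in rad, then the shift along the tool's x, y, z in mm, then the opening, from -1 (shut) to 1 (fully open). In form: rx ry rz tx ty tz fingers; .... A call has 1 to 10 rows; each row is the pose to reach, as a shift and turn from the pose commanded when the call began, along the tool's axes at that moment; what a row does not reach only later rows make up. A row lasts 1/8 s, in which the tool goes at most 62.5 mm and 10.7 degrees, less where a joint would pass 70% of its speed; a pose out of reach is approached as far as the arm can. A call with a gripper value outside its range is refused whole. The fingers move at their own pace and stop on an object; FORCE is the grip in N (left out, the last holds). Time passes only in rows, so rows that repeat a pose let the fingers close. It gives the time, the measured TCP pose, the force, the opening and the grip force at its end, in the units of the state.
- status.get_obs(): the state, without advancing time (a new reading comes with each control period).
- grab_frame(name): name is "side" or "top"; returns (picture, depth): 400x640x3 uint8, red, green, blue; 400x640 float32, m along the optical axis (not along the pixel's ray), 0 where there is no reading.
- camera_model(name): a dict with "K" (3x3 intrinsics, pixels), "rvec" (rotation vector, rad) and "tvec" (3), from world to camera coordinates, as OpenCV has them. Camera axes: x right, y down, z forward; pixel columns grow to the right and rows downward; lengths in m; the calibration is good to about 2 mm. A picture is of the moment at which its call begins. camera_model takes no time and is no camera call.
- r.hand_in(): hands the job in; it is judged then, once.
The state is a dict: "clock": time; "joints": joint angles; "qvel": joint speeds; "tau": joint torques, N m; "tcp_pos": TCP position; "orientation": TCP orientation; "contact_force": force on the tool from outside, world axes, zero at the start; "moment": the same for the moment, N m; "grip_width": finger opening in m; "gripper_force": force on a finger pad.
Only numpy, scipy, OpenCV 4.12 (cv2) and the standard library are available. Lean on these libraries where they do the work, as an engineer would, in place of code of your own. Each camera call takes 0.05 s, during which the arm holds its last target. There are 200 camera calls.

### The job

Load the round perforated tray for the steriliser: stand the small beaker mouth-down in the middle of it, cover it with the medium beaker, cover that with the large one, each standing level on the tray itself, and finally stand the steel weight upright on the middle of the large beaker's upturned bottom. Take them in that order, set each down without dropping it, let go of everything, and do not knock over or push away the flask, the jar and the bottle.

Things in the scene. Friction and masses are not known exactly. Their poses are not given: they have to be found in the camera images.
- small_mid (a point): small beaker of milky white plastic, standing mouth-down on the bench (closed flat bottom on top): a plain straight-walled cylinder, 24 mm outside diameter, 40 mm high, walls 2.5 mm, closed end 3 mm, so 19 mm inside diameter; a tiny pouring lip sticks out about 3 mm at the mouth and is only drawn. The point is its centre, half-way up; z up
- medium_mid (a point): medium beaker of milky white plastic, standing mouth-down on the bench (closed flat bottom on top): a plain straight-walled cylinder, 44 mm outside diameter, 60 mm high, walls 2.5 mm, closed end 3 mm, so 39 mm inside diameter; a tiny pouring lip sticks out about 3 mm at the mouth and is only drawn. The point is its centre, half-way up; z up
- large_mid (a point): large beaker of milky white plastic, standing mouth-down on the bench (closed flat bottom on top): a plain straight-walled cylinder, 64 mm outside diameter, 84 mm high, walls 2.5 mm, closed end 3 mm, so 59 mm inside diameter; a tiny pouring lip sticks out about 3 mm at the mouth and is only drawn. The point is its centre, half-way up; z up
- weight_mid (a point): stainless steel ballast weight, about 0.3 kg, upright: a round body of 40 mm diameter and 30 mm height with a small knob of 18 mm diameter on top, 42 mm high in all. The point is on its axis, half-way up (21 mm above its underside); z up
- round_tray: round steel loading tray with dark drawn-on perforations in rings about its centre, fixed to the bench: 150 mm outside diameter, floor 4 mm thick, rim 3 mm wide reaching 9 mm above the bench. It may be on the robot's left or right. Origin at the centre of its underside, on the bench; z up
- square_tray: square aluminium tray, 140 by 140 mm, 12 mm high, with forceps lying in it, fixed; not used. Origin at the centre of its underside
- flask: amber conical flask, loose bystander, 56 mm across the foot, 80 mm high. Origin at the centre of its underside
- jar: clear glass jar with a black cap, loose bystander, 50 mm diameter, 60 mm high. Origin at the centre of its underside
- bottle: white plastic bottle with a paper label and a blue cap, loose bystander, 44 mm diameter, 95 mm high. Origin at the centre of its underside
There are look-alikes about, which are no part of the job. What is shaped like the part that bears small_mid but black is not meant.

How it is judged:
On the way, in this order (a step that is already met when the one before it is completed fails the run):
1. The small beaker stands mouth-down in the middle of the round tray, released (horizontal distance between small_mid and round_tray below 0.02 m and z of small_mid in the frame of round_tray between 0.02 and 0.028 m and angle between small_mid's own z axis and vertical below 0.1 rad and contact force between the fingers and small below 0.05 N), for 0.2 s.
2. The medium beaker stands on the tray over the small one, released (horizontal distance between medium_mid and small_mid below 0.012 m and z of medium_mid in the frame of round_tray between 0.03 and 0.038 m and angle between medium_mid's own z axis and vertical below 0.1 rad and contact force between the fingers and medium below 0.05 N), for 0.2 s.
3. The large beaker stands on the tray over the medium one, released (horizontal distance between large_mid and medium_mid below 0.012 m and z of large_mid in the frame of round_tray between 0.042 and 0.05 m and angle between large_mid's own z axis and vertical below 0.1 rad and contact force between the fingers and large below 0.05 N), for 0.2 s.
4. The steel weight stands on top of the large beaker, released (horizontal distance between weight_mid and large_mid below 0.014 m and z of weight_mid in the frame of round_tray between 0.105 and 0.113 m and angle between weight_mid's own z axis and vertical below 0.1 rad and contact force between the fingers and weight below 0.05 N), for 0.2 s.
At the end, for the whole second after the job is handed in: Small beaker within 20 mm of the round tray's centre; medium over it, large over that (axes within 12 mm), all on the tray's floor; weight on the large one within 14 mm of its axis. Heights within 4 mm, tilts under 0.1 rad, all released and at rest (all of step 1 and all of step 2 and all of step 3 and all of step 4 and linear speed of each of small, medium, large, weight below 0.02 m/s and angular speed of each of small, medium, large, weight below 0.2 rad/s); the robot touches nothing.
It fails at once if the flask, jar or bottle is tipped over or pushed more than 40 mm (distance of any of flask, jar, bottle from where it was at the start of the episode above 0.04 m or angle between any of flask, jar, bottle's own z axis and vertical above 0.5 rad).
It fails at once if a beaker or the weight is dropped (falls freely at over 0.6 m/s) ((contact force between the fingers and small below 0.01 N and linear speed of small above 0.6 m/s) or (contact force between the fingers and medium below 0.01 N and linear speed of medium above 0.6 m/s) or (contact force between the fingers and large below 0.01 N and linear speed of large above 0.6 m/s) or (contact force between the fingers and weight below 0.01 N and linear speed of weight above 0.6 m/s)).
It also fails if it takes over 115 s, if anything falls off the work surface, if the arm or the gripper's body presses on something with over 40 N, if the wrist force passes 120 N, or if a joint passes its speed limit or range.

## Working session

There is one attempt and no reset: what is moved stays moved. The work goes in short steps, Python scripts to look and compute and a shell command to move; the robot and the scene stay as the last step left them, time stands still between calls to the robot, and variables do not carry over. Pictures are saved under pics/ and viewed, at most 14 in all, crops included, and the job is handed in when it is done.

```bash
mkdir -p pics; cat > h.py <<'E'
import numpy as np, cv2
from bench import status, grab_frame, camera_model, r
def snap(n,f):
    p,d=grab_frame(n); cv2.imwrite(f'pics/{f}.png',p[:,:,::-1]); np.save(f'pics/{f}.npy',d); return p,d
def ray(n,u,v,z=None,d=None):
    c=camera_model(n);K=np.array(c['K']);R,_=cv2.Rodrigues(np.array(c['rvec'],float));t=np.array(c['tvec'],float).ravel()
    q=np.linalg.inv(K)@[u,v,1.]; o=-R.T@t; w=R.T@q
    if d is None: d=(z-o[2])/w[2]
    return o+w*d
def tool():
    o=status.get_obs(); R,_=cv2.Rodrigues(np.array(o['orientation'],float)); return o,np.array(o['tcp_pos']),R
def go(x,y,z):  # tcp target in tool mm
    o,p,R=tool(); return (R.T@(np.array([x,y,z])-p)*1000).round(1)
E
python3 - <<'E'
from h import *
for n in('side','top'):
    snap(n,n+'0'); c=camera_model(n); R,_=cv2.Rodrigues(np.array(c['rvec'],float)); print(n,np.round(c['K'],1).tolist(),(-R.T@np.ravel(c['tvec'])).round(3),R.round(2).tolist())
o,p,R=tool(); print(p,R.round(3).tolist(),r.pinch_z,o['grip_width'],o['clock'],o['contact_force'])
E
```

```text
side [[458.7, 0.0, 322.9], [0.0, 458.7, 199.7], [0.0, 0.0, 1.0]] [0.477 0.693 0.761] [[-0.98, -0.17, 0.02], [-0.13, 0.68, -0.72], [0.11, -0.71, -0.7]]
top [[377.8, 0.0, 325.3], [0.0, 377.8, 194.2], [0.0, 0.0, 1.0]] [0.518 0.001 0.948] [[-0.03, -1.0, -0.0], [-1.0, 0.03, -0.07], [0.07, 0.0, -1.0]]
[0.27921147 0.61396414 0.2304306 ] [[-0.91, 0.414, -0.001], [0.414, 0.91, -0.002], [-0.0, -0.002, -1.0]] 0.0187 0.085421080995784 0.1 [ 0.31332694  0.00603228 -0.29475601]
```

View pics/top0.png

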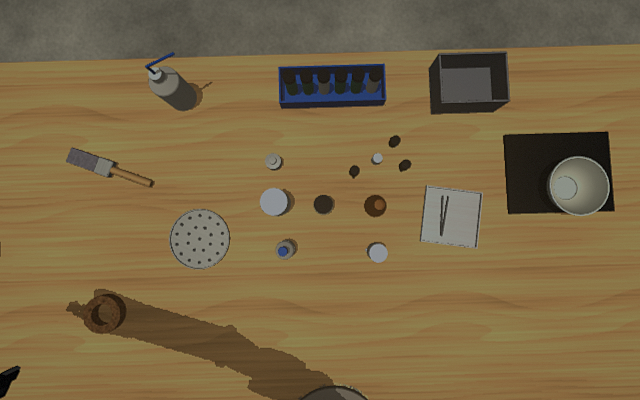

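View pics/side0.png

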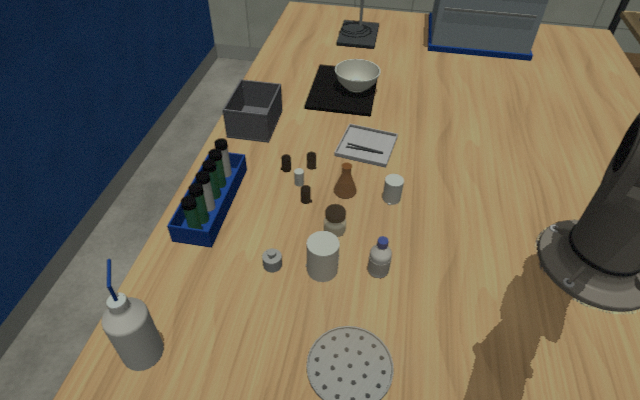

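Top view: small white (377,159), medium (378,252), large (274,202), weight (274,161), tray (200,239), jar (324,204), flask (375,206) and bottle (285,250). Candidates for the small beaker: white (377,159), and black (394,141), (354,171) and (405,165). I choose the white one and check it in a crop.

```bash
python3 - <<'E'
from h import *
a=cv2.imread('pics/top0.png')[130:275,235:425]
b=cv2.imread('pics/side0.png')[140:290,250:420]
cv2.imwrite('pics/c1.png',cv2.resize(a,None,fx=4,fy=4,interpolation=cv2.INTER_CUBIC))
cv2.imwrite('pics/c2.png',cv2.resize(b,None,fx=4,fy=4,interpolation=cv2.INTER_CUBIC))
D=np.load('pics/top0.npy')
for n,u,v,z in [('small',377,159,.04),('med',378,252,.06),('large',274,202,.084),('weight',274,161,.042),('tray',200,239,.009),('jar',324,204,.06),('flask',375,206,.08),('bottle',285,250,.095),('b1',394,141,.04),('b2',354,171,.04),('b3',405,165,.04)]:
    print(n,ray('top',u,v,z).round(4),ray('top',u,v,d=D[v,u]).round(4))
E
```

```text
small [ 0.6621 -0.1251  0.04  ] [ 0.662  -0.125   0.0409]
med [ 0.4404 -0.1165  0.06  ] [ 0.4404 -0.1166  0.0596]
large [0.5626 0.1203 0.084 ] [0.5627 0.1205 0.0824]
weight [0.664  0.1243 0.042 ] [0.664  0.1243 0.0419]
tray [0.48   0.3154 0.009 ] [0.4798 0.3173 0.0034]
jar [0.5558 0.0061 0.06  ] [0.5559 0.0062 0.0589]
flask [ 0.5471 -0.1109  0.08  ] [ 0.5471 -0.1109  0.0798]
bottle [0.4537 0.0962 0.095 ] [0.4535 0.0965 0.0924]
b1 [ 0.705  -0.1681  0.04  ] [ 0.7052 -0.1682  0.0391]
b2 [ 0.6344 -0.0685  0.04  ] [ 0.6346 -0.0686  0.0387]
b3 [ 0.6456 -0.1923  0.04  ] [ 0.6458 -0.1926  0.0384]
```

View pics/c1.png

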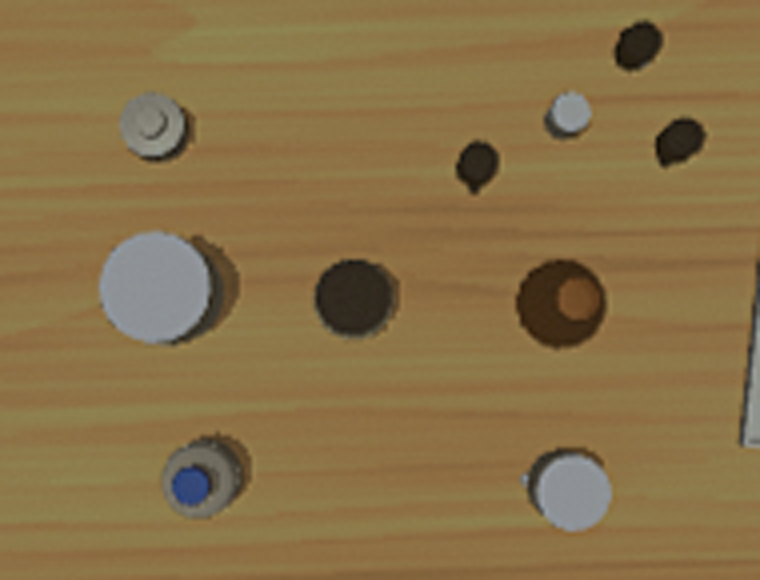

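View pics/c2.png

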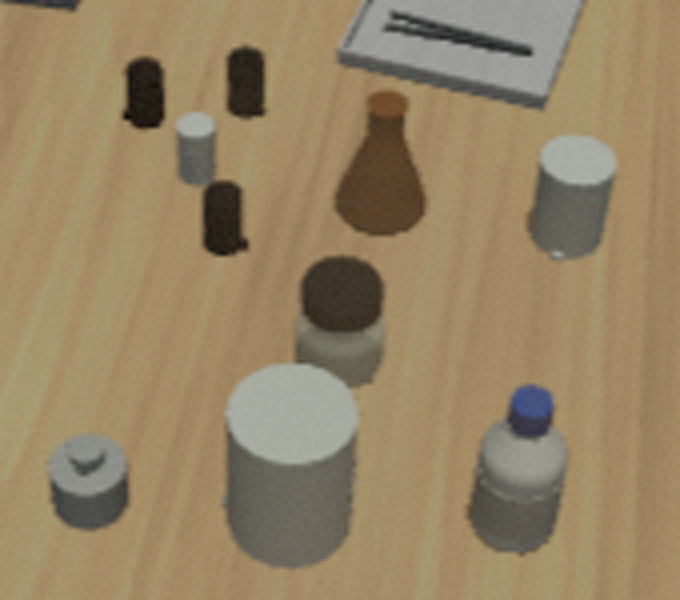

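The crops show the white small beaker at c1 (571,112), standing among three black copies. The medium, large and weight are all upright, and I'll refine their centres with both cameras.

```bash
python3 - <<'E'
from h import *
for n,a,b,z in [('small',(571,112),(196,125),.04),('med',(573,492),(577,160),.06),('large',(156,288),(292,415),.084),('weight',(152,122),(86,447),.042)]:
    print(n,ray('top',235-.4+a[0]/4,130-.4+a[1]/4,z).round(4),ray('side',250-.4+b[0]/4,140-.4+b[1]/4,z).round(4))
print('tray',ray('top',200,238.7,.009).round(4))
# tray circle by depth in side/top: steel colour blob
im=cv2.imread('pics/top0.png'); hsv=cv2.cvtColor(im,cv2.COLOR_BGR2HSV)
m=((hsv[...,1]<60)&(hsv[...,2]>70)).astype(np.uint8); m[:200]=0;m[280:]=0;m[:,:160]=0;m[:,240:]=0
pts=cv2.findNonZero(m); c,rad=cv2.minEnclosingCircle(pts); print(c,rad,ray('top',*c,.009))
print('go small',go(.662,-.124,.1))
E
```

```text
small [ 0.6655 -0.1261  0.04  ] [ 0.6646 -0.1259  0.04  ]
med [ 0.4391 -0.1161  0.06  ] [ 0.4379 -0.1157  0.06  ]
large [0.5635 0.1212 0.084 ] [0.563  0.1244 0.084 ]
weight [0.6663 0.1276 0.042 ] [0.6663 0.1293 0.042 ]
tray [0.4808 0.3154 0.009 ]
(198.9620361328125, 238.67877197265625) 30.383129119873047 [0.48087976 0.31800553 0.009     ]
go small [-653.9 -513.1  131.3]
```

```bash
python3 -m creep '0 0 0 -657 -514 60 -0.1;0 0 0 -657 -514 60 -0.1;0 0 0 -657 -514 60 -0.1;0 0 0 -657 -514 60 -0.1;0 0 0 -657 -514 60 -0.1;0 0 0 -657 -514 60 -0.1;0 0 0 -657 -514 60 -0.1;0 0 0 -657 -514 60 -0.1;0 0 0 -657 -514 60 -0.1;0 0 0 -657 -514 60 -0.1' 30; python3 -c "
from h import *
print(go(.665,-.126,.08))"
```

```text
clock: 1.35
tcp_pos: [0.5678, 0.0598, 0.1862]
orientation: [-0.665, -3.07, -0.0]
contact_force: [1.1, 0.1, 0.0]
grip_width: 0.0384
gripper_force: 0.0
[-165.4 -129.   106.1]
```

```bash
python3 -m creep '0 0 0 -158 -124 60 -0.1;0 0 0 -158 -124 60 -0.1;0 0 0 -158 -124 90 -0.1;0 0 0 -158 -124 90 -0.1;0 0 0 -158 -124 90 -0.1;0 0 0 -158 -124 90 -0.1;0 0 0 -158 -124 90 -0.1' ; python3 -c "
from h import *
p,d=snap('top','t1'); cv2.imwrite('pics/c3.png',cv2.resize(p[110:210,310:470,::-1],None,fx=4,fy=4))
p,d=snap('side','s1'); cv2.imwrite('pics/c4.png',cv2.resize(p[110:230,230:390,::-1],None,fx=4,fy=4))
print(go(.665,-.126,.01))"
```

```text
clock: 2.22
tcp_pos: [0.6601, -0.1149, 0.0973]
orientation: [0.662, 3.07, 0.002]
contact_force: [-0.0, 0.1, 1.2]
grip_width: 0.0387
gripper_force: 0.0
[-8.7 -7.8 87.3]
```

View pics/c4.png

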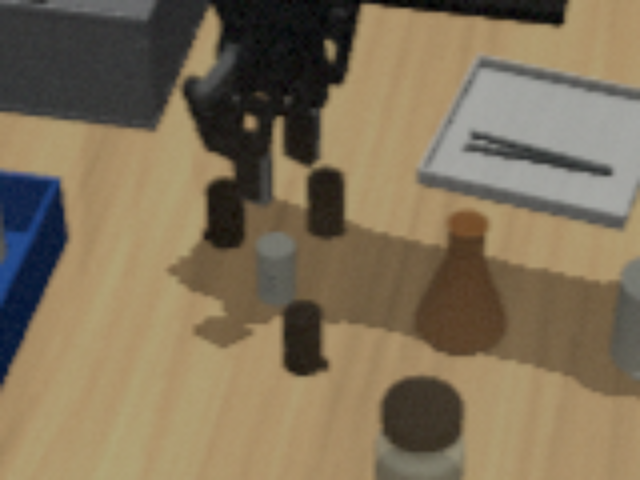

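The fingers, at crop (258,185) and (302,140), are about 10 mm short of the point above the white beaker at (276,265), and clear of the black ones. I descend with that correction.

```bash
python3 -m creep '0 0 0 -9 -8 30 -0.1;0 0 0 -9 -8 60 -0.1;0 0 0 -9 -8 86 -0.1;0 0 0 -9 -8 86 -0.1;0 0 0 -9 -8 86 -0.1;0 0 0 -9 -8 86 -0.1;0 0 0 -9 -8 86 -1;0 0 0 -9 -8 86 -1;0 0 0 -9 -8 86 -1;0 0 0 -9 -8 86 -1' 30; python3 -m creep '0 0 0 0 0 0 -1;0 0 0 0 0 0 -1';python3 -c "
from h import *
print(go(.665,-.126,.01))"
```

```text
clock: 3.58
tcp_pos: [0.6655, -0.1278, 0.0118]
orientation: [0.665, 3.069, 0.001]
contact_force: [-1.0, 0.3, 5.3]
grip_width: 0.024
gripper_force: 29.4
clock: 3.82
tcp_pos: [0.6656, -0.1278, 0.0118]
orientation: [0.665, 3.069, 0.001]
contact_force: [-1.3, 0.7, 6.8]
grip_width: 0.024
gripper_force: 29.4
[1.3 1.4 1.8]
```

```bash
python3 -m creep '0 0 0 0 0 -50 -1;0 0 0 0 0 -110 -1;0 0 0 38 36 -130 -1;0 0 0 352 328 -130 -1;0 0 0 352 328 -130 -1;0 0 0 352 328 -130 -1;0 0 0 352 328 -130 -1;0 0 0 352 328 -130 -1;0 0 0 352 328 -130 -1;0 0 0 352 328 -130 -1' ; python3 -m creep '0 0 0 0 0 0 -1;0 0 0 0 0 0 -1;0 0 0 0 0 0 -1'; python3 -c "
from h import *
print(go(.481,.317,.0165))"
```

```text
clock: 5.08
tcp_pos: [0.4788, 0.3189, 0.1408]
orientation: [0.663, 3.071, 0.001]
contact_force: [0.6, 0.2, 0.5]
grip_width: 0.0234
gripper_force: 29.7
clock: 5.45
tcp_pos: [0.481, 0.3147, 0.1405]
orientation: [0.67, 3.069, -0.001]
contact_force: [0.3, 0.0, 0.3]
grip_width: 0.0232
gripper_force: 29.7
[  1.1   2.2 124. ]
```

```bash
python3 -m creep '0 0 0 1 2 50 -1;0 0 0 1 2 90 -1;0 0 0 1 2 112 -1;0 0 0 1 2 118 -1;0 0 0 1 2 120 -1;0 0 0 1 2 121 -1;0 0 0 1 2 121 -1' ; python3 -c "
from h import *
print(go(.481,.317,.0158))
p,d=snap('side','s2'); cv2.imwrite('pics/c5.png',cv2.resize(p[290:400,280:420,::-1],None,fx=5,fy=5))"
```

```text
clock: 6.32
tcp_pos: [0.4805, 0.3191, 0.0203]
orientation: [0.665, 3.069, 0.002]
contact_force: [0.3, 0.4, 1.0]
grip_width: 0.0235
gripper_force: 29.7
[-1.3 -1.7  4.5]
```

View pics/c5.png

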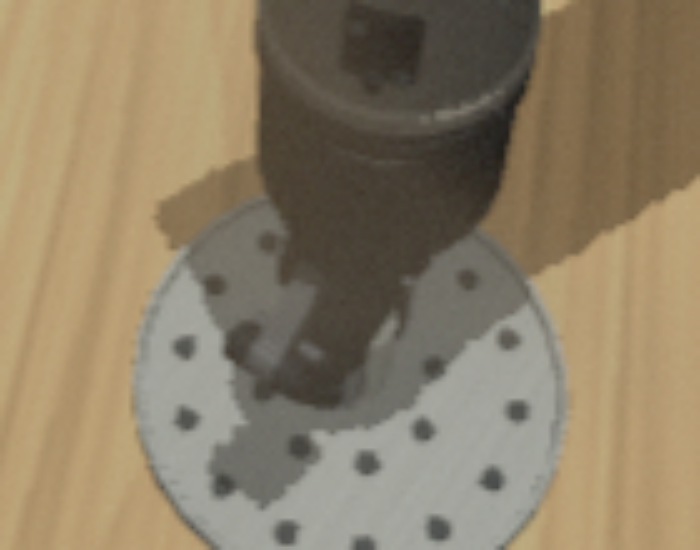

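The small beaker sits above the tray inside its ring of holes, around crop (380,350). I lower it gently until it touches.

```bash
python3 -m creep '0 0 0 0 0 2 -1;0 0 0 0 0 2 -1;0 0 0 0 0 3 -1;0 0 0 0 0 3 -1' ; python3 -m creep '0 0 0 0 0 1 -1;0 0 0 0 0 1 -1;0 0 0 0 0 1 -1';  python3 -m creep '0 0 0 0 0 1 -1;0 0 0 0 0 1 -1;0 0 0 0 0 1 -1'
```

```text
clock: 6.88
tcp_pos: [0.4799, 0.3187, 0.0164]
orientation: [-0.665, -3.07, 0.0]
contact_force: [0.4, 0.0, 0.5]
grip_width: 0.0236
gripper_force: 29.7
clock: 7.25
tcp_pos: [0.4801, 0.3189, 0.0157]
orientation: [0.665, 3.07, 0.0]
contact_force: [-1.9, -0.2, 4.4]
grip_width: 0.0238
gripper_force: 30.0
clock: 7.62
tcp_pos: [0.4802, 0.3189, 0.0156]
orientation: [-0.666, -3.07, -0.001]
contact_force: [-4.1, -2.1, 14.2]
grip_width: 0.0237
gripper_force: 31.0
```

```bash
python3 -m creep '0 0 0 0 0 -1 -1;0 0 0 0 0 -1 -0.2;0 0 0 0 0 -1 -0.2;0 0 0 0 0 -1 -0.2;0 0 0 0 0 -1 -0.2;0 0 0 0 0 -30 -0.2;0 0 0 0 0 -80 -0.2;0 0 0 0 0 -130 0.2;0 0 0 0 0 -170 0.5;0 0 0 0 0 -170 0.5';  python3 -c "
from h import *
print(go(.4385,-.116,.15))"
```

```text
clock: 8.88
tcp_pos: [0.4819, 0.3201, 0.188]
orientation: [0.665, 3.066, 0.009]
contact_force: [-0.0, -0.6, -0.0]
grip_width: 0.0637
gripper_force: 0.0
[-141.  -415.1   35.8]
```

```bash
python3 -m creep '0 0 0 -141 -415 30 0.5;0 0 0 -141 -415 30 0.5;0 0 0 -141 -415 30 0.5;0 0 0 -141 -415 30 0.5;0 0 0 -141 -415 30 0.5;0 0 0 -141 -415 30 0.5;0 0 0 -141 -415 30 0.5;0 0 0 -141 -415 30 0.5;0 0 0 -141 -415 30 0.5;0 0 0 -141 -415 30 0.5';  python3 -c "
from h import *
print(go(.4385,-.116,.028))
p,d=snap('top','t3'); a=cv2.resize(p[195:285,155:245,::-1],None,fx=4,fy=4,interpolation=2)
p,d=snap('side','s3');b=cv2.resize(p[310:400,300:400,::-1],None,fx=4,fy=4,interpolation=2)
cv2.imwrite('pics/c6.png',np.hstack([a,b]))"
```

```text
clock: 10.12
tcp_pos: [0.4367, -0.1158, 0.1541]
orientation: [-0.661, -3.071, -0.0]
contact_force: [0.6, -0.2, -0.2]
grip_width: 0.0645
gripper_force: 0.0
[ -1.8   0.6 126.1]
```

View pics/c6.png

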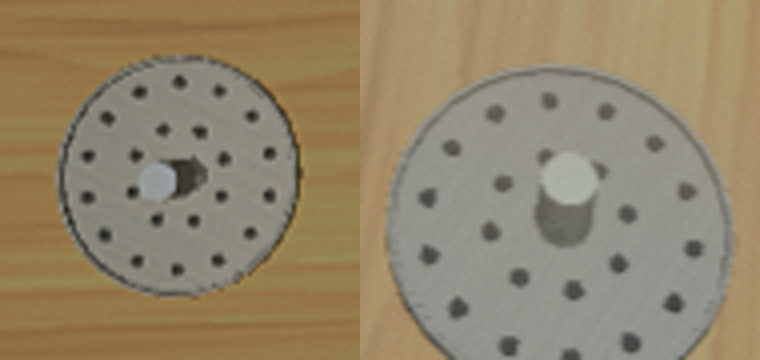

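The left half shows the small beaker standing at crop (157,181), tray centre (180,176). The right half shows it at (568,179), upright inside the inner hole ring.

```bash
python3 -c "
from h import *
print(ray('top',193.9,239.9,.044),ray('side',351.6,354.4,.044),ray('top',199.6,238.6,.009))"; python3 -m creep '0 0 0 -2 0 50 0.5;0 0 0 -2 0 95 0.5;0 0 0 -2 0 120 0.5;0 0 0 -2 0 125 0.5;0 0 0 -2 0 125 0.5;0 0 0 -2 0 125 0.5;0 0 0 -2 0 125 -1;0 0 0 -2 0 125 -1;0 0 0 -2 0 125 -1;0 0 0 -2 0 125 -1' 30; python3 -m creep '0 0 0 0 0 0 -1;0 0 0 0 0 0 -1'
```

```text
[0.47971148 0.31827271 0.044     ] [0.47888339 0.31968432 0.044     ] [0.48102968 0.31642518 0.009     ]
clock: 11.48
tcp_pos: [0.4391, -0.1181, 0.0305]
orientation: [0.665, 3.069, 0.001]
contact_force: [-2.0, 1.0, 9.1]
grip_width: 0.0437
gripper_force: 29.3
clock: 11.72
tcp_pos: [0.4391, -0.1182, 0.0305]
orientation: [0.665, 3.069, 0.001]
contact_force: [-2.4, 0.9, 9.1]
grip_width: 0.0438
gripper_force: 29.3
```

```bash
python3 -m creep '0 0 0 0 0 -50 -1;0 0 0 0 0 -110 -1;0 0 0 0 0 -155 -1;0 0 0 144 415 -155 -1;0 0 0 144 415 -155 -1;0 0 0 144 415 -155 -1;0 0 0 144 415 -155 -1;0 0 0 144 415 -155 -1;0 0 0 144 415 -155 -1;0 0 0 144 415 -155 -1' ; python3 -m creep '0 0 0 0 20 0 -1;0 0 0 0 0 0 -1;0 0 0 0 0 0 -1;0 0 0 0 0 0 -1'; python3 -c "
from h import *
print(go(.4802,.3189,.0345))"
```

```text
clock: 12.98
tcp_pos: [0.4789, 0.3194, 0.1851]
orientation: [0.665, 3.07, 0.001]
contact_force: [1.0, -0.6, -0.6]
grip_width: 0.0436
gripper_force: 31.1
clock: 13.48
tcp_pos: [0.4791, 0.3176, 0.1849]
orientation: [0.666, 3.07, 0.001]
contact_force: [0.1, 0.5, -0.8]
grip_width: 0.0436
gripper_force: 31.1
[ -0.4   1.5 150.4]
```

```bash
python3 -m creep '0 0 0 0 1 50 -1;0 0 0 0 1 90 -1;0 0 0 0 1 90 -1;0 0 0 0 1 105 -1;0 0 0 0 1 120 -1;0 0 0 0 1 133 -1;0 0 0 0 1 141 -1;0 0 0 0 1 145 -1;0 0 0 0 1 145 -1;0 0 0 0 1 145 -1'; python3 -m creep '0 0 0 0 0 2 -1;0 0 0 0 0 3 -1;0 0 0 0 0 3 -1;0 0 0 0 0 3 -1'
```

```text
clock: 14.72
tcp_pos: [0.4796, 0.3185, 0.0398]
orientation: [0.665, 3.07, 0.001]
contact_force: [-0.1, 0.4, -0.6]
grip_width: 0.0434
gripper_force: 31.1
clock: 15.22
tcp_pos: [0.4793, 0.3184, 0.0365]
orientation: [-0.665, -3.07, -0.0]
contact_force: [0.5, -0.2, -0.4]
grip_width: 0.0435
gripper_force: 31.1
```

```bash
python3 -m creep '0 0 0 0 0 1 -1;0 0 0 0 0 1 -1;0 0 0 0 0 1 -1'; python3 -m creep '0 0 0 0 0 1 -1;0 0 0 0 0 1 -1;0 0 0 0 0 1 -1'; python3 -m creep '0 0 0 0 0 0.5 -1;0 0 0 0 0 0.5 -1;0 0 0 0 0 0.5 -1'
```

```text
clock: 15.6
tcp_pos: [0.4793, 0.3183, 0.0355]
orientation: [-0.665, -3.07, 0.0]
contact_force: [0.2, 0.1, -0.8]
grip_width: 0.0438
gripper_force: 31.1
clock: 15.98
tcp_pos: [0.4794, 0.3184, 0.0346]
orientation: [0.665, 3.07, 0.0]
contact_force: [-1.9, -0.4, 2.8]
grip_width: 0.0435
gripper_force: 31.4
clock: 16.35
tcp_pos: [0.4794, 0.3184, 0.0346]
orientation: [-0.666, -3.07, -0.001]
contact_force: [-1.9, -1.3, 8.3]
grip_width: 0.0438
gripper_force: 31.8
```

```bash
python3 -m creep '0 0 0 0 0 -1 -1;0 0 0 0 0 -1 0.5;0 0 0 0 0 -1 0.5;0 0 0 0 0 -1 0.5;0 0 0 0 0 -1 0.5;0 0 0 0 0 -30 0.5;0 0 0 0 0 -80 0.6;0 0 0 0 0 -140 1;0 0 0 0 0 -160 1;0 0 0 0 0 -160 1';  python3 -m creep '0 0 0 -157 -144 0 1;0 0 0 -157 -144 0 1;0 0 0 -157 -144 0 1;0 0 0 -157 -144 0 1;0 0 0 -157 -144 0 1;0 0 0 -157 -144 0 1;0 0 0 -157 -144 0 1;0 0 0 -157 -144 0 1'; python3 -c "
from h import *
print(go(.5633,.1225,.05))
p,d=snap('top','t4'); a=cv2.resize(p[195:285,155:245,::-1],None,fx=4,fy=4,interpolation=2)
p,d=snap('side','s4');b=cv2.resize(p[310:400,300:400,::-1],None,fx=4,fy=4,interpolation=2)
cv2.imwrite('pics/c7.png',np.hstack([a,b]))"
```

```text
clock: 17.6
tcp_pos: [0.4802, 0.319, 0.1958]
orientation: [0.665, 3.068, 0.005]
contact_force: [-0.6, -0.5, -0.8]
grip_width: 0.0852
gripper_force: 0.0
clock: 18.6
tcp_pos: [0.5622, 0.1236, 0.1938]
orientation: [-0.662, -3.071, -0.0]
contact_force: [0.0, 0.3, 0.6]
grip_width: 0.0853
gripper_force: 0.0
[ -1.5  -0.6 143.8]
```

View pics/c7.png

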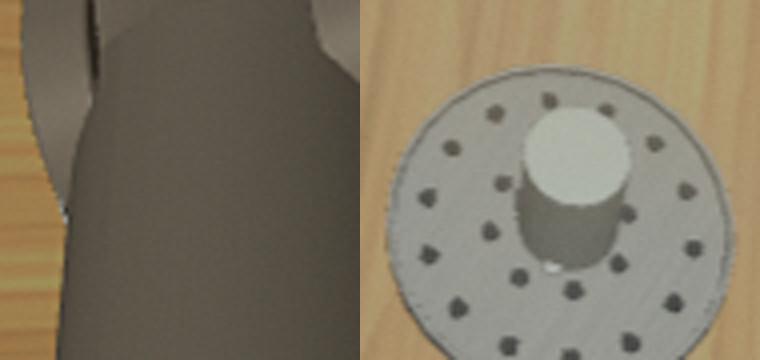

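The side view shows the medium beaker upright on the tray, top centre at crop (577,156), covering the small one. The top view is blocked by the arm.

```bash
python3 -c "
from h import *
print(ray('side',353.85,348.6,.064))"; python3 -m creep '0 0 0 -1 -1 50 1;0 0 0 -1 -1 80 1;0 0 0 -1 -1 110 1;0 0 0 -1 -1 135 1;0 0 0 -1 -1 142 1;0 0 0 -1 -1 142 1;0 0 0 -1 -1 142 1;0 0 0 -1 -1 142 -1;0 0 0 -1 -1 142 -1;0 0 0 -1 -1 142 -1' 30; python3 -m creep '0 0 0 0 0 0 -1;0 0 0 0 0 0 -1'
```

```text
[0.47649009 0.31939183 0.064     ]
clock: 19.95
tcp_pos: [0.5641, 0.1214, 0.053]
orientation: [0.665, 3.069, 0.002]
contact_force: [0.1, 0.8, 6.4]
grip_width: 0.0626
gripper_force: 31.9
clock: 20.2
tcp_pos: [0.564, 0.1214, 0.053]
orientation: [0.665, 3.069, 0.002]
contact_force: [-0.9, 1.3, 5.5]
grip_width: 0.0622
gripper_force: 31.9
```

```bash
python3 -m creep '0 0 0 0 0 -40 -1;0 0 0 0 0 -90 -1;0 0 0 0 0 -130 -1;0 0 0 40 36 -130 -1;0 0 0 80 72 -130 -1;0 0 0 120 108 -130 -1;0 0 0 150 136 -130 -1;0 0 0 160 144 -130 -1;0 0 0 160 144 -130 -1;0 0 0 160 144 -130 -1' ; python3 -m creep '0 0 0 0 0 0 -1;0 0 0 0 0 0 -1;0 0 0 0 0 0 -1;0 0 0 0 0 0 -1'; python3 -c "
from h import *
print(go(.4787,.3188,.057))
p,d=snap('side','s5');b=cv2.resize(p[200:400,240:460,::-1],None,fx=3,fy=3,interpolation=2)
cv2.imwrite('pics/c8.png',b)"
```

```text
clock: 21.45
tcp_pos: [0.4781, 0.3161, 0.1819]
orientation: [0.67, 3.069, -0.001]
contact_force: [0.8, -1.1, -1.1]
grip_width: 0.0622
gripper_force: 33.5
clock: 21.95
tcp_pos: [0.4772, 0.3182, 0.182]
orientation: [0.666, 3.07, 0.0]
contact_force: [-0.4, 0.6, 0.2]
grip_width: 0.0625
gripper_force: 33.5
[ -1.1   1.2 125. ]
```

View pics/c8.png

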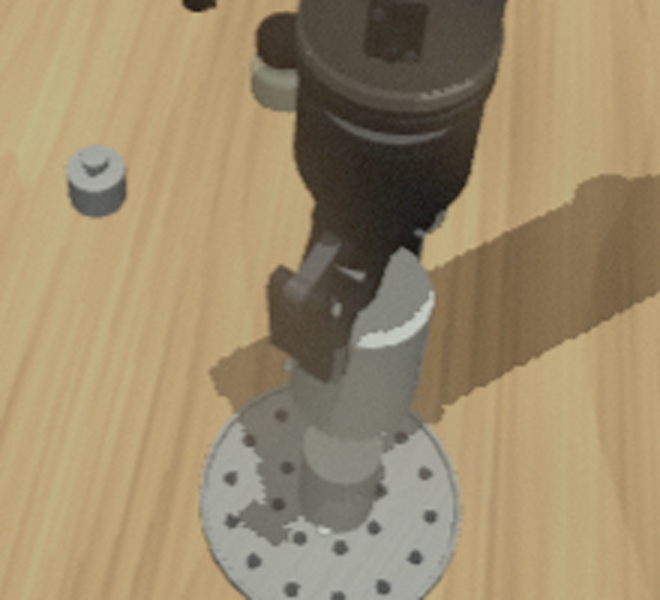

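The large beaker is held upright at crop (365,340), above the medium one at (340,480). I lower it.

```bash
python3 -m creep '0 0 0 -1 1 25 -1;0 0 0 -1 1 35 -1;0 0 0 -1 1 50 -1;0 0 0 -1 1 65 -1;0 0 0 -1 1 80 -1;0 0 0 -1 1 95 -1;0 0 0 -1 1 108 -1;0 0 0 -1 1 116 -1;0 0 0 -1 1 119 -1;0 0 0 -1 1 119 -1'; python3 -m creep '0 0 0 0 0 1 -1;0 0 0 0 0 2 -1;0 0 0 0 0 2 -1'
```

```text
clock: 23.25
tcp_pos: [0.4785, 0.3188, 0.063]
orientation: [0.665, 3.07, 0.0]
contact_force: [0.1, 0.2, -1.1]
grip_width: 0.0623
gripper_force: 33.5
clock: 23.62
tcp_pos: [0.4785, 0.3188, 0.0611]
orientation: [0.665, 3.07, 0.0]
contact_force: [-0.5, 0.0, -1.5]
grip_width: 0.062
gripper_force: 33.5
```

Expected contact at TCP z of about 0.057.

```bash
python3 -m creep '0 0 0 0 0 1 -1;0 0 0 0 0 2 -1;0 0 0 0 0 3 -1;0 0 0 0 0 3 -1'; python3 -m creep '0 0 0 0 0 1 -1;0 0 0 0 0 1 -1;0 0 0 0 0 1 -1'; python3 -m creep '0 0 0 0 0 1 -1;0 0 0 0 0 1 -1;0 0 0 0 0 1 -1'
```

```text
clock: 24.12
tcp_pos: [0.4784, 0.3187, 0.0578]
orientation: [-0.665, -3.07, 0.0]
contact_force: [0.6, 0.7, -0.8]
grip_width: 0.0625
gripper_force: 33.5
clock: 24.5
tcp_pos: [0.4785, 0.3189, 0.0571]
orientation: [0.665, 3.07, 0.0]
contact_force: [0.6, -0.6, 1.6]
grip_width: 0.0621
gripper_force: 33.4
clock: 24.88
tcp_pos: [0.4787, 0.3189, 0.0569]
orientation: [0.666, 3.07, 0.001]
contact_force: [-2.1, -1.3, 8.5]
grip_width: 0.0623
gripper_force: 32.8
```

```bash
python3 -m creep '0 0 0 0 0 -1 -1;0 0 0 0 0 -1 1;0 0 0 0 0 -1 1;0 0 0 0 0 -1 1;0 0 0 0 0 -1 1;0 0 0 0 0 -1 1;0 0 0 0 0 -30 1;0 0 0 0 0 -80 1;0 0 0 0 0 -120 1;0 0 0 0 0 -120 1';  python3 -m creep '0 0 0 -250 -95 0 0.6;0 0 0 -250 -95 0 0.6;0 0 0 -250 -95 0 0.6;0 0 0 -250 -95 0 0.6;0 0 0 -250 -95 0 0.6;0 0 0 -250 -95 0 0.6;0 0 0 -250 -95 30 0.6;0 0 0 -250 -95 60 0.6;0 0 0 -250 -95 60 0.6'; python3 -c "
from h import *
print(go(.6663,.1285,.006))
p,d=snap('top','t6'); a=cv2.resize(p[195:285,155:245,::-1],None,fx=4,fy=4,interpolation=2)
p,d=snap('side','s6');b=cv2.resize(p[310:400,300:400,::-1],None,fx=4,fy=4,interpolation=2)
cv2.imwrite('pics/c9.png',np.hstack([a,b]))"
```

```text
clock: 26.12
tcp_pos: [0.4804, 0.3201, 0.1794]
orientation: [0.665, 3.066, 0.009]
contact_force: [-0.1, -0.3, -1.3]
grip_width: 0.0851
gripper_force: 0.0
clock: 27.25
tcp_pos: [0.6631, 0.1314, 0.1131]
orientation: [-0.659, -3.065, 0.002]
contact_force: [0.3, -0.2, -0.4]
grip_width: 0.0679
gripper_force: 0.0
[ -4.7  -1.  107.1]
```

View pics/c9.png

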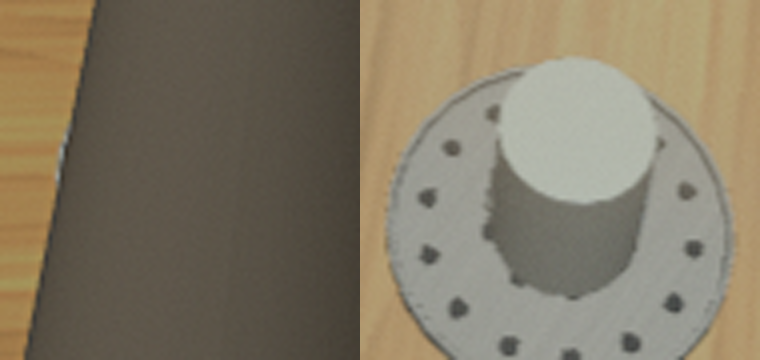

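The large beaker stands upright on the tray, top centre at crop (578,131) in the side view. Now I descend on the weight.

```bash
python3 -c "
from h import *
print(ray('side',354.1,342.35,.088))"; python3 -m creep '0 0 0 -3 -1 40 0.6;0 0 0 -3 -1 70 0.6;0 0 0 -3 -1 95 0.6;0 0 0 -3 -1 104 0.6;0 0 0 -3 -1 104 0.6;0 0 0 -3 -1 104 0.6;0 0 0 -3 -1 104 -1;0 0 0 -3 -1 104 -1;0 0 0 -3 -1 104 -1;0 0 0 -3 -1 104 -1' 60; python3 -m creep '0 0 0 0 0 0 -1;0 0 0 0 0 0 -1'
```

```text
[0.4774382  0.32152212 0.088     ]
clock: 28.6
tcp_pos: [0.6699, 0.1272, 0.0135]
orientation: [0.665, 3.069, 0.002]
contact_force: [-1.4, 0.4, 6.0]
grip_width: 0.0378
gripper_force: 59.6
clock: 28.85
tcp_pos: [0.6699, 0.1273, 0.0135]
orientation: [0.665, 3.069, 0.002]
contact_force: [-1.3, 0.4, 6.4]
grip_width: 0.0377
gripper_force: 59.6
```

The grip is too high (the pinch is at about 0.032, above the body's edge) and 4 mm off centre, so I regrip.

```bash
python3 -m creep '0 0 0 0 0 0 0.6;0 0 0 0 0 0 0.6;0 0 0 0 0 0 0.6;0 0 0 2 0 0 0.6;0 0 0 2 0 4 0.6;0 0 0 2 0 8 0.6;0 0 0 2 0 8 0.6;0 0 0 2 0 8 0.6;0 0 0 2 0 8 0.6' ; python3 -c "
from h import *
print(go(.6663,.1285,.006))"
```

```text
clock: 29.98
tcp_pos: [0.6673, 0.1275, 0.0041]
orientation: [0.665, 3.07, 0.0]
contact_force: [0.6, 0.0, -0.6]
grip_width: 0.0685
gripper_force: 0.0
[ 1.4  0.5 -1.9]
```

```bash
python3 -m creep '0 0 0 1 0 -1 -1;0 0 0 1 0 -1 -1;0 0 0 1 0 -1 -1;0 0 0 1 0 -1 -1;0 0 0 1 0 -1 -1;0 0 0 1 0 -1 -1;0 0 0 1 0 -1 -1;0 0 0 1 0 -1 -1' 60
```

```text
clock: 30.98
tcp_pos: [0.6665, 0.1281, 0.0056]
orientation: [0.665, 3.07, 0.001]
contact_force: [-2.1, 0.2, 5.2]
grip_width: 0.0385
gripper_force: 60.3
```

```bash
python3 -m creep '0 0 0 0 0 -40 -1;0 0 0 0 0 -90 -1;0 0 0 0 0 -145 -1;0 0 0 50 20 -150 -1;0 0 0 100 40 -150 -1;0 0 0 150 60 -150 -1;0 0 0 200 78 -150 -1;0 0 0 235 91 -150 -1;0 0 0 252 97 -150 -1;0 0 0 252 97 -150 -1' ; python3 -m creep '0 0 0 0 0 0 -1;0 0 0 0 0 0 -1;0 0 0 0 0 0 -1;0 0 0 0 0 0 -1'; python3 -c "
from h import *
print(go(.4776,.3205,.0936))
p,d=snap('side','s7');b=cv2.resize(p[200:400,240:460,::-1],None,fx=3,fy=3,interpolation=2)
cv2.imwrite('pics/c10.png',b)"
```

```text
clock: 32.22
tcp_pos: [0.4764, 0.3209, 0.1547]
orientation: [-0.662, -3.071, 0.001]
contact_force: [0.5, 0.0, -2.7]
grip_width: 0.038
gripper_force: 61.3
clock: 32.72
tcp_pos: [0.4774, 0.3201, 0.1549]
orientation: [0.667, 3.07, -0.0]
contact_force: [0.5, -0.6, -2.3]
grip_width: 0.0378
gripper_force: 61.3
[-0.1  0.4 61.3]
```

View pics/c10.png

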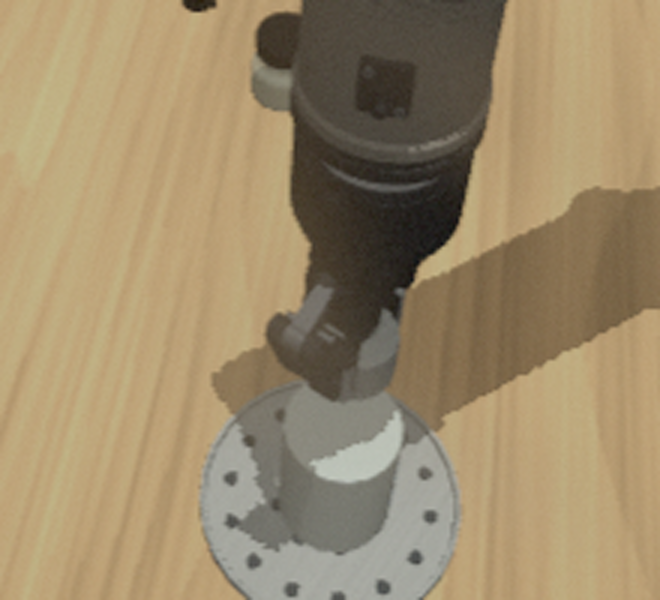

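The weight is gripped upright at crop (370,360), over the large beaker at (345,430). I lower it.

```bash
python3 -m creep '0 0 0 0 0 15 -1;0 0 0 0 0 30 -1;0 0 0 0 0 43 -1;0 0 0 0 0 52 -1;0 0 0 0 0 56 -1;0 0 0 0 0 57 -1;0 0 0 0 0 58 -1;0 0 0 0 0 58 -1'; python3 -m creep '0 0 0 0 0 1 -1;0 0 0 0 0 2 -1;0 0 0 0 0 2 -1;0 0 0 0 0 2 -1';python3 -m creep '0 0 0 0 0 1 -1;0 0 0 0 0 1 -1;0 0 0 0 0 1 -1'
```

```text
clock: 33.78
tcp_pos: [0.4772, 0.3206, 0.0973]
orientation: [0.665, 3.07, 0.001]
contact_force: [-0.0, -0.0, -2.3]
grip_width: 0.0379
gripper_force: 61.3
clock: 34.28
tcp_pos: [0.477, 0.3205, 0.095]
orientation: [-0.665, -3.07, 0.0]
contact_force: [0.3, -0.1, -3.0]
grip_width: 0.0383
gripper_force: 61.3
clock: 34.65
tcp_pos: [0.477, 0.3205, 0.0939]
orientation: [-0.665, -3.07, 0.0]
contact_force: [-0.2, 0.5, -2.4]
grip_width: 0.0381
gripper_force: 61.3
```

```bash
python3 -m creep '0 0 0 0 0 1 -1;0 0 0 0 0 1 -1;0 0 0 0 0 1 -1';python3 -m creep '0 0 0 0 0 0.5 -1;0 0 0 0 0 0.5 -1;0 0 0 0 0 0.5 -1'
```

```text
clock: 35.02
tcp_pos: [0.4772, 0.3206, 0.0936]
orientation: [0.665, 3.07, 0.001]
contact_force: [-2.8, -1.4, 5.5]
grip_width: 0.0383
gripper_force: 62.0
clock: 35.4
tcp_pos: [0.4773, 0.3206, 0.0935]
orientation: [0.666, 3.07, 0.001]
contact_force: [-3.5, -1.7, 9.1]
grip_width: 0.0382
gripper_force: 62.6
```

Contact made. I release, rise and move clear.

```bash
python3 -m creep '0 0 0 0 0 -1 -1;0 0 0 0 0 -1 0.5;0 0 0 0 0 -1 0.5;0 0 0 0 0 -1 0.5;0 0 0 0 0 -1 0.5;0 0 0 0 0 -1 0.5;0 0 0 0 0 -30 0.5;0 0 0 0 0 -80 0.5;0 0 0 0 0 -110 0.5;0 0 0 0 0 -110 0.5';  python3 -m creep '0 0 0 -250 -95 0 0.5;0 0 0 -250 -95 0 0.5;0 0 0 -250 -95 0 0.5;0 0 0 -250 -95 0 0.5;0 0 0 -250 -95 0 0.5;0 0 0 -250 -95 0 0.5;0 0 0 -250 -95 0 0.5;0 0 0 -250 -95 0 0.5'; python3 -c "
from h import *
p,d=snap('side','s8');b=cv2.resize(p[290:400,290:420,::-1],None,fx=4,fy=4,interpolation=2)
cv2.imwrite('pics/c11.png',b)"
```

```text
clock: 36.65
tcp_pos: [0.4784, 0.3215, 0.2051]
orientation: [0.665, 3.067, 0.007]
contact_force: [0.3, -1.1, -1.2]
grip_width: 0.0641
gripper_force: 0.0
clock: 37.65
tcp_pos: [0.6641, 0.1329, 0.2023]
orientation: [-0.66, -3.07, -0.001]
contact_force: [-0.2, 0.3, -0.2]
grip_width: 0.0637
gripper_force: 0.0
```

View pics/c11.png

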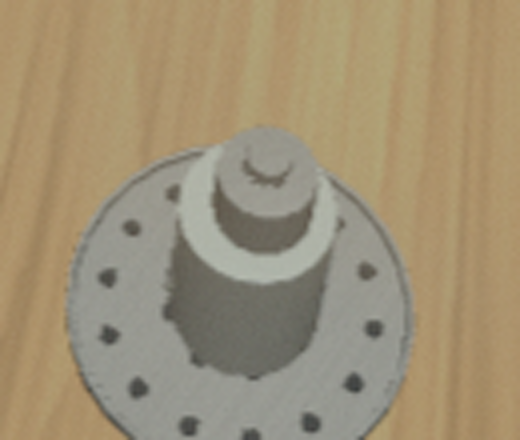

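View pics/s8.png

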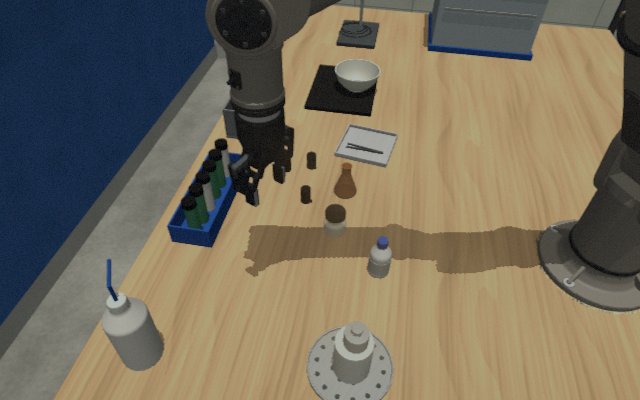

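The stack stands with the weight near the middle of the large beaker (crop (266,170)). The flask (345,180), jar (335,220) and bottle (380,257) are undisturbed.

```bash
python3 -c "
from bench import r
print(r.hand_in())"
```

```text
the job is handed in; nothing more can be done
None
```

The small, medium and large beakers are nested mouth-down on the round tray with the steel weight on top, all released and upright in the last camera view, the flask, jar and bottle unmoved; I handed it in at about 38 s, and hand-in returned no verdict.

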